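Draw the graphite plate out from under the stack

ROBOT

A 6-joint arm with a two-finger parallel gripper is mounted at the origin on the work surface. World frame = base frame: x ahead of the robot, y to its left, z up, the work surface at z = 0. Lengths are in mm, angles in rad, forces in N, time in s.
With the tool pointing down it reaches from about 275 to 1000 mm from the base axis. Payload 8.4 kg.
Tool frame: the origin (TCP) lies at the very end of the fingers, on their centre line; the grasp point (between the pads) lies 19 mm behind it; z points along the fingers, y is the line along which they close (so a half turn about z gives the same grasp; the last joint's range is limited). The gripper opens to 85 mm and grips with 20 to 120 N. Pads are 22 mm wide; open, the fingers measure 114 mm over their backs; the gripper's body (76 mm by 85 mm) begins 54 mm behind the grasp point. The pads swing forward as they close: fully open they stand 13 mm farther back than shut.
Start: joints at [-1.254, 0.353, 1.633, -0, 1.155, -0.002], TCP at [195.891, -593.511, 231.281] pointing down, gripper open.
Joint ranges: [-2.63, 2.63], [-0.92, 2.1], [0.06, 2.66], [-1.3, 4.44], [0, 2.69], [-3.02, 3.02]. Speed limits (rad/s): [2.22, 2.22, 2.79, 3.14, 3.14, 3.14].

INTERFACE

Orientations are given as [roll, pitch, yaw] about the fixed x, y, z axes, in that order (R = Rz(yaw) Ry(pitch) Rx(roll)).
In Python, from rig import sensors, grab_frame, camera_params, order gives the robot as it stands. The module is installed in compiled form; this text tells all that it offers.
- The arm moves only by the tool move_arm, never from a script. Its argument "motion" is a list of rows, each a list of 7 numbers: the turn, a rotation vector about the tool's x, y, z in a scale on which 1.0 is 4 rad, then the shift along the tool's x, y, z in shares of 0.4 m (1.0 is 0.4 m), then the finger opening in m, from 0 to 0.0854. A call has 1 to 8 rows; each row is the pose to reach, as a shift and turn from the pose commanded when the call began, along the tool's axes at that moment; what a row does not reach only later rows make up. A row lasts 1/8 s, in which the tool goes at most 62.5 mm and 10.7 degrees, less where a joint would pass 70% of its speed; a pose out of reach is approached as far as the arm can. Shift and turn numbers lie between -1 and 1, and a call with a number outside is refused. A call with a gripper value outside its range is refused whole. The fingers move at their own pace and stop on an object; "grip_force" is the grip in N (left out, the last holds). Time passes only in rows, so rows that repeat a pose let the fingers close. It gives the time, the measured TCP pose, the force, the opening and the grip force at its end, in the units of the state.
- sensors.sense(): the state, without advancing time (a new reading comes with each control period).
- grab_frame(name): name is "scene" or "top" or "wrist"; returns (picture, depth): 384x512x3 uint8, red, green, blue; 384x512 float32, mm along the optical axis (not along the pixel's ray), 0 where there is no reading.
- camera_params(name): a dict with "camera_matrix" (3x3 intrinsics, pixels), "k1" (the pictures are not rectified: a ray, as slopes to the right and down, at radius r is drawn at 1 + k1 r^2 times it, then the intrinsics apply), "world_from_camera" (4x4, takes a point from camera to world coordinates). Camera axes: x right, y down, z forward; pixel columns grow to the right and rows downward; lengths in mm; the calibration is good to about 2 mm. A picture is of the moment at which its call begins: read the wrist's pose just before it. camera_params takes no time and is no camera call; for the wrist camera it gives the pose at the moment of the call.
- order.sign_off(): hands the job in; it is judged then, once.
The state is a dict: "clock": time; "qpos": joint angles; "qvel": joint speeds; "joint_efforts": joint torques, N m; "eef_pos": TCP position; "tcp_rot": TCP orientation; "contact_force": force on the tool from outside, world axes, zero at the start; "wrist_torque": the same for the moment, N m; "opening": opening from 0.0 (shut) to 1.0 (fully open); "grasp_force": force on a finger pad.
Only numpy, scipy, OpenCV 4.12 (cv2) and the standard library are available. Lean on these libraries where they do the work, as an engineer would, in place of code of your own. Each camera call takes 0.05 s, during which the arm holds its last target. There are 200 camera calls.

TASK

Draw the graphite plate out from under the stack in the metal channel and slide it along the channel until its end sits flush against the end stop, leaving the stack standing behind the fence as it was stacked. The plate is too wide to grip: press closed fingertips on its bare end and drag it, keeping the push on it under 25 N because graphite is brittle. Do not touch the stack or shift the other things on the bench, and finish with the hand lifted clear.

Things in the scene. Friction and masses are not known exactly. Their poses are not given: they have to be found in the camera images.
- jig: Fixed aluminium channel 134 x 330 mm lying across the bench on levelling feet, with a bridging fence and an end stop. Axes: x across it, y along it (draw towards -y), z up. Origin: mid-width, at the height of its underside (2 to 14 mm above the bench, level), below the fence's -y face. Bed top at z 8 mm, y -195 to +135 mm; side lips rise 7 mm above it, inner faces at x -58 and +58 mm. Rigid.
- fence (a point): Top centre of the -y face of the steel fence that bridges the channel, at channel z 41 mm. The fence is full width, 12 mm thick (channel y 0 to +12 mm), its underside at channel z 16.5 mm, so that the plate passes under it and the stack is held back.
- stop (a point): Top centre of the end stop's inner face: a fixed steel bar across the -y end of the channel, face at channel y = -180 mm, top at channel z 20 mm. The plate's bare end is to butt flush on this face.
- plate: Loose dark graphite plate 110 (x) x 170 (y) x 6 mm, 0.2 kg, on the bed under the stack, its -y end bare for 45 to 65 mm past the fence. Origin: centre of underside; axes nearly the channel's. Flush on the stop: origin at channel y -95 mm, rear end clear of the fence. Top at channel z 14 mm. Friction 0.2 on the bed, 0.35 under the stack; fingertips about 0.8. Press 6 to 12 N to drag.
- mould: Lowest piece of the stack: a plain wooden mould block 90 (x) x 80 (y) x 30 mm, 0.14 to 0.28 kg, standing on the plate (underside at channel z 14 mm) 3 to 7 mm behind the fence. It slides up against the fence as the plate is drawn and drops 6 mm on to the bed when the plate is gone. Origin: centre of its underside.
- slab: Middle piece: a pale firebrick slab 80 (x) x 70 (y) x 15 mm, about 0.11 kg, lying on the wooden block. Origin: centre of its underside.
- crucible: Top piece: a small white lidded crucible, 62 mm across and 26 mm tall with its knob, about 0.08 kg, standing on the slab; the stack's top is at channel z 85 mm. Origin: centre of its underside.
- flux_pot: Bystander: small brass pot, 42 mm across, 55 mm tall, beyond the channel. Origin: centre of its underside.
- brick: Bystander: offcut of firebrick 55 x 75 x 30 mm, beyond the channel. Origin: centre of its underside.
- glass_rod: Bystander: green glass rod lying near the channel on the robot's side, 12 mm thick, about 130 mm long. Origin: its middle, at the bench.
- tumbler: Bystander: drinking glass 72 mm across, 90 mm tall, to the left. Origin: centre of its underside.
- reamer: Bystander: reamer with a dark wooden handle, 200 mm long, lying on the bench to the right. Origin: at the bench, about its middle.
- frit_jar: Bystander: amber glass jar 60 mm across, 80 mm tall, beyond the stop end of the channel. Origin: centre of its underside.
Things that resemble listed ones, but are neither listed nor needed, are in the scene too. Leave any blue or yellow look-alike of the slab alone.

How it is judged (in metres and radians):
On the way, in this order (a step that is already met when the one before it is completed fails the run):
1. the plate has been drawn at least 40 mm, with the stack still standing behind the fence (distance of plate from where it was at the start of the episode above 0.04 m and angle between each of mould, slab, crucible's own z axis and vertical below 0.08 rad and horizontal distance between slab and mould below 0.015 m and horizontal distance between crucible and slab below 0.015 m), for 0.1 s.
2. the plate is out from under the stack and the stack has come down on the bed, still standing (y of plate in the frame of jig below -0.07 m and z of mould in the frame of jig below 0.011 m and angle between each of mould, slab, crucible's own z axis and vertical below 0.08 rad and horizontal distance between slab and mould below 0.015 m and horizontal distance between crucible and slab below 0.015 m), for 0.1 s.
At the end, for the whole second after the job is handed in: Plate flat on the bed, its end within 3 mm of the end stop and square within 2 degrees; block on the bed behind the fence, within 25 mm of its start, slab on block and crucible on slab, each within 15 mm of centred on the one below and upright within 4.5 degrees; all at rest (y of plate in the frame of jig below -0.092 m and z of each of plate, mould in the frame of jig below 0.0105 m and angle between the y axis of plate and the y axis of jig, either way round below 0.035 rad and angle between plate's own z axis and vertical below 0.03 rad and angle between each of mould, slab, crucible's own z axis and vertical below 0.08 rad and horizontal distance between slab and mould below 0.015 m and horizontal distance between crucible and slab below 0.015 m and distance of mould from where it was at the start of the episode below 0.025 m and linear speed of each of plate, mould, slab, crucible below 0.01 m/s); the robot touches nothing.
It fails at once if the hand pressed or pushed the graphite plate with 25 N or more (contact force between any of the fingers, the arm and plate above 25 N).
It fails at once if the robot touched the stack (contact force between any of the fingers, the arm and mould above 0.5 N or contact force between any of the fingers, the arm and slab above 0.5 N or contact force between any of the fingers, the arm and crucible above 0.5 N).
It fails at once if a piece of the stack toppled (angle between any of mould, slab, crucible's own z axis and vertical above 0.4 rad).
It fails at once if one of the other things on the bench was shifted by more than 30 mm (distance of any of flux_pot, brick, glass_rod, tumbler, reamer, frit_jar from where it was at the start of the episode above 0.03 m).
It also fails if it takes over 64 s, if anything falls off the work surface, if the arm or the gripper's body presses on something with over 40 N, if the wrist force passes 120 N, or if a joint passes its speed limit or range.

## Working session

There is one attempt and no reset: what is moved stays moved. The work goes in short steps, Python scripts to look and compute and a tool call to move; the robot and the scene stay as the last step left them, time stands still between calls to the robot, and variables do not carry over. Pictures are saved under pics/ and viewed, at most 10 in all, crops included, and the job is handed in when it is done.

Besides the shell and the picture viewer there is one more tool, called after "Call:" as name([rows], argument=value, ...), one row to a line, values as JSON. move_arm: Moves the arm, as the interface text tells. Its arguments: {"type":"object","properties":{"motion":{"type":"array","items":{"type":"array","items":{"type":"number"}}},"grip_force":{"type":"number"}},"required":["motion"]}

```bash
mkdir -p pics
cat > h.py <<'E'
import numpy as np, cv2
from rig import sensors, grab_frame, camera_params, order
def pts(name,depth,cp=None):
    cp=cp or camera_params(name);K=cp["camera_matrix"];k1=cp["k1"]
    h,w=depth.shape;u,v=np.meshgrid(np.arange(w),np.arange(h))
    n=cv2.undistortPoints(np.stack([u,v],-1).reshape(-1,1,2).astype(np.float64),np.array(K,float),np.array([k1,0,0,0],float)).reshape(h,w,2)
    P=np.concatenate([n,np.ones((h,w,1))],-1)*depth[...,None]
    T=np.array(cp["world_from_camera"]);return P@T[:3,:3].T+T[:3,3]
E
python3 - <<'E'
from h import *
for n in("top","scene"):
    im,d=grab_frame(n);cv2.imwrite(f"pics/{n}.png",im[...,::-1]);np.savez(f"{n}.npz",im=im,d=d,p=pts(n,d))
    print(n,camera_params(n))
print(sensors.sense())
E
```

```text
top {'camera_matrix': array([[446.96816782,   0.        , 254.25415304],
       [  0.        , 446.96816782, 186.65911705],
       [  0.        ,   0.        ,   1.        ]]), 'k1': 0.033619960697114815, 'world_from_camera': array([[-1.15579838e-02, -9.93300179e-01,  1.14983337e-01,
         4.03406072e+02],
       [-9.99741484e-01,  1.37307917e-02,  1.81226431e-02,
         2.86928072e+01],
       [-1.95800369e-02, -1.14744151e-01, -9.93202095e-01,
         1.27708084e+03],
       [ 0.00000000e+00,  0.00000000e+00,  0.00000000e+00,
         1.00000000e+00]])}
scene {'camera_matrix': array([[378.89979149,   0.        , 245.75549629],
       [  0.        , 378.89979149, 191.31689037],
       [  0.        ,   0.        ,   1.        ]]), 'k1': -0.001366996678969186, 'world_from_camera': array([[-8.80706078e-01,  2.66679153e-01, -3.91457576e-01,
         9.69529255e+02],
       [ 4.73421138e-01,  5.22013661e-01, -7.09488663e-01,
         8.60345400e+02],
       [ 1.51403668e-02, -8.10175269e-01, -5.85992152e-01,
         7.30913125e+02],
       [ 0.00000000e+00,  0.00000000e+00,  0.00000000e+00,
         1.00000000e+00]])}
{'clock': 0.1, 'qpos': array([-1.25438050e+00,  3.53603030e-01,  1.63405969e+00,  1.49294064e-05,
        1.15524479e+00, -2.39915749e-03]), 'qvel': array([-0.00012241, -0.00273096, -0.00192187, -0.0005199 ,  0.00080355,
        0.00049255]), 'joint_efforts': array([-1.59977582e-03, -6.06361985e+01, -3.42819500e+01, -6.40106055e-05,
        3.96509204e-03, -2.15841033e-05]), 'eef_pos': array([ 195.76763298, -593.08085013,  230.62172944]), 'tcp_rot': array([-3.14027784e+00, -1.68053816e-05,  3.18808939e-01]), 'contact_force': array([-0.0256176 , -0.48900151,  0.12887826]), 'wrist_torque': array([ 0.00681649, -0.01216538, -0.0348424 ]), 'grasp_force': 0.0, 'opening': 0.9969636307798857}
```

View pics/top.png

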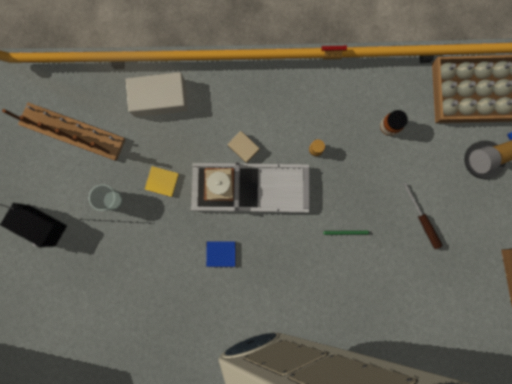

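View pics/scene.png

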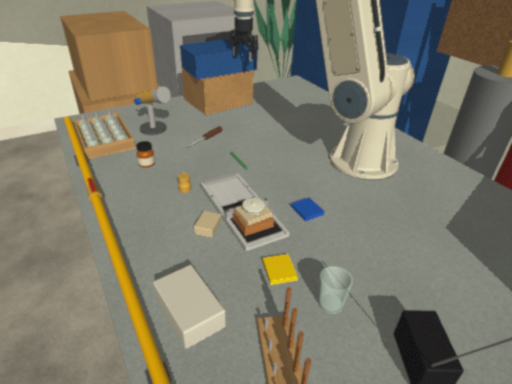

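The top view shows the channel at columns 192–309, rows 163–212. The stack is at about (217,184), the dark bare plate end at columns 240–258, and the stop at the right end (about 307). Next I measure these from depth.

Run:
```python
from h import *
z=np.load("top.npz");im,d,p=z["im"],z["d"],z["p"]
np.set_printoptions(precision=1,suppress=True,linewidth=200)
for v in(175,188,200):
    print("row",v)
    for u in range(186,316,3): print(u,p[v,u],im[v,u])
print("cols")
for u in (248,285):
  for v in range(156,220,3): print(u,v,p[v,u],im[v,u])
print(p[280:300,100:300].reshape(-1,3).mean(0))
big=cv2.resize(im[150:225,180:320],None,fx=5,fy=5,interpolation=cv2.INTER_CUBIC);cv2.imwrite("pics/crop.png",big[...,::-1])
```

```text
row 175
186 [587.9 249.   -0. ] [106 106  98]
189 [587.8 240.3   0.2] [108 109 100]
192 [587.7 231.6   0. ] [130 128 119]
195 [584.7 219.9  19.7] [147 144 136]
198 [584.2 211.   22.1] [91 87 82]
201 [583.2 201.6  28.8] [45 43 41]
204 [583.5 193.5  25.8] [86 68 53]
207 [576.6 179.1  72.7] [156 138 109]
210 [574.  168.9  90. ] [167 158 134]
213 [573.5 160.5  92.7] [174 170 149]
216 [573.8 152.8  89.9] [173 168 148]
219 [573.1 144.3  94.1] [172 167 147]
222 [573.1 136.4  92.8] [169 164 145]
225 [573.2 128.4  91.3] [161 156 135]
228 [576.1 122.   70.3] [113 103  83]
231 [575.6 113.6  73.5] [82 66 49]
234 [581.9 108.3  28. ] [59 51 46]
237 [577.2  98.   60.5] [72 70 68]
240 [582.2  91.5  24.7] [33 32 30]
243 [582.2  83.1  23.7] [22 21 20]
246 [581.8  74.5  25.9] [21 20 19]
249 [581.1  65.9  30. ] [22 23 22]
252 [581.   57.4  29.5] [29 28 27]
255 [581.   49.   28.8] [30 29 27]
258 [580.9  40.5  28.8] [70 69 65]
261 [582.3  32.1  18.1] [142 139 133]
264 [581.9  23.6  20. ] [156 154 146]
267 [581.5  15.1  21.9] [156 154 146]
270 [581.    6.6  24.1] [159 155 147]
273 [580.8  -1.8  24.7] [158 
[... 4920 characters left out ...]
58 154 148]
285 174 [583.8 -36.   20.3] [160 156 150]
285 177 [575.2 -35.8  20.6] [159 155 148]
285 180 [566.4 -35.6  22.4] [160 157 149]
285 183 [558.3 -35.6  18.8] [160 157 150]
285 186 [549.8 -35.4  18. ] [160 157 150]
285 189 [540.8 -35.   22.6] [159 156 150]
285 192 [532.6 -35.   19.8] [156 152 146]
285 195 [523.3 -34.5  27.4] [158 155 148]
285 198 [515.4 -34.6  22.1] [155 152 146]
285 201 [507.  -34.5  20.8] [158 154 149]
285 204 [498.6 -34.4  19.8] [158 155 148]
285 207 [490.2 -34.2  20. ] [156 153 147]
285 210 [481.3 -33.7  27.3] [148 145 139]
285 213 [474.3 -34.8   1.7] [66 68 63]
285 216 [465.9 -34.7  -1.2] [106 108 101]
285 219 [457.3 -34.5   0. ] [104 107  99]
[263.9 208.2   4.6]
```

View pics/crop.png

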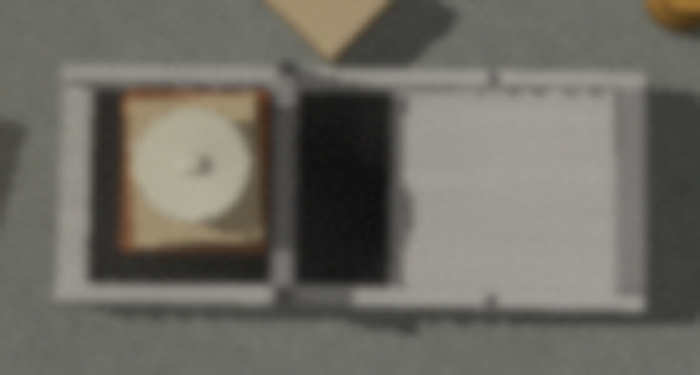

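The crop (5x, origin 180,150) shows the fence at columns 275–297 of the crop, the bare plate at 297–390, and the stop's inner face near 613. The bed height reads about 21 mm, so the channel underside is at about 13 mm. Now subpixel edges.

```bash
cat > meas.py <<'E'
from h import *
np.set_printoptions(precision=2,suppress=True,linewidth=200)
def ray(cp,uv,z):
    n=cv2.undistortPoints(np.array(uv,float).reshape(-1,1,2),cp["camera_matrix"],np.array([cp["k1"],0,0,0.])).reshape(-1,2)
    T=cp["world_from_camera"];r=np.c_[n,np.ones(len(n))]@T[:3,:3].T
    return T[:3,3]+r*((z-T[2,3])/r[:,2])[:,None]
def edge(g,fix,rng,horiz,sign):
    out=[]
    for f in fix:
        a=g[f,rng[0]:rng[1]] if horiz else g[rng[0]:rng[1],f]
        k=sign*np.diff(a); i=int(k.argmax())
        s=slice(max(i-2,0),i+3);w=np.clip(k[s],0,None);c=(w*(np.arange(len(k))[s]+.5)).sum()/w.sum()+rng[0]
        out.append((c,f) if horiz else (f,c))
    return out
def line(P,horiz):
    t,s=(P[:,0],P[:,1]) if horiz else (P[:,1],P[:,0])
    for _ in range(3):
        c=np.polyfit(t,s,1);e=abs(np.polyval(c,t)-s);k=e<=max(2*np.median(e),.3);t,s=t[k],s[k]
    return c,t.min(),t.max()
E
python3 - <<'E'
from meas import *
z=np.load("top.npz");im,p,d=z["im"],z["p"],z["d"];cp=camera_params("top")
g=cv2.cvtColor(im,cv2.COLOR_RGB2GRAY).astype(float)
ok=d>0
def med(v0,v1,u0,u1): q=p[v0:v1,u0:u1][ok[v0:v1,u0:u1]];return np.median(q[:,2])
print("z bed",med(172,204,265,298),"plate",med(172,204,243,255),"bench",med(225,260,260,320),med(120,155,260,300))
zb=med(172,204,265,298)
def L(name,fix,rng,h,s,zz):
    c,a,b=line(ray(cp,edge(g,fix,rng,h,s),zz),h); print(name,"slope %.4f"%c[0], "at mid %.1f"%np.polyval(c,(545 if h else 0)))
L("plate end (y at x545)",range(172,204),(250,264),True,1,zb+6)
L("stop inner",range(172,204),(298,306),True,-1,zb+12)
L("outer -y end",range(170,208),(304,313),True,-1,zb+12)
L("fence -y",range(172,204),(236,243),True,-1,zb+33)
L("+y end",range(168,208),(187,196),True,1,zb+7)
L("lip far(x at y0)",range(262,300),(158,168),False,1,zb+7)
L("lip near",range(255,300),(205,216),False,-1,zb+7)
print("plate lips dark edges")
L("plate far",range(243,255),(164,173),False,-1,zb+6)
L("plate near",range(243,255),(202,209),False,1,zb+6)
cw=camera_params("wrist");from scipy.spatial.transform import Rotation as R
s=sensors.sense();Rt=R.from_euler("xyz",s["tcp_rot"]).as_matrix();print("wrist cam in tool",Rt.T@(cw["world_from_camera"][:3,3]-s["eef_pos"]),(Rt.T@cw["world_from_camera"][:3,:3]))
E
```

```text
z bed 20.909211925147474 plate 27.096783196134197 bench -0.20433582620967172 -0.3954942019581722
plate end (y at x545) slope -0.0745 at mid 40.9
stop inner slope -0.0010 at mid -83.3
outer -y end slope -0.0263 at mid -100.6
fence -y slope -0.0292 at mid 93.7
+y end slope -0.0333 at mid 229.0
lip far(x at y0) slope 0.0239 at mid 613.7
lip near slope 0.0286 at mid 478.9
plate lips dark edges
plate far slope -0.0159 at mid 605.1
plate near slope 0.0401 at mid 490.1
wrist cam in tool [  79.69    0.99 -142.07] [[ 0.   -0.95 -0.31]
 [ 1.    0.    0.  ]
 [-0.   -0.31  0.95]]
```

The manual's scale: shifts go in shares of 0.4 m and turns go in shares of 4 rad. Converting my numbers, 0.2706 m / 0.4 = 0.6765, 0.0338 m / 0.4 = 0.0845, -0.0765 rad / 4 = -0.0191.

Call:
move_arm([
  [0,0,-0.0191,0.0845,-0.0808,0,0],
  [0,0,-0.0383,0.169,-0.1615,0,0],
  [0,0,-0.0574,0.2538,-0.2423,0,0],
  [0,0,-0.0765,0.3383,-0.323,0,0],
  [0,0,-0.0956,0.4225,-0.4038,0,0],
  [0,0,-0.1148,0.5075,-0.4845,0,0],
  [0,0,-0.1339,0.592,-0.5653,0,0],
  [0,0,-0.153,0.6765,-0.646,0,0],
], grip_force=20)

```text
clock: 1.1
eef_pos: [372.3, -261.9, 231.2]
tcp_rot: [-3.142, -0.0, 0.933]
contact_force: [1.2, 0.5, -0.7]
opening: -0.005
grasp_force: 0.0
```

To row units: 0.3701 m / 0.4 = 0.9253, 0.3238 m / 0.4 = 0.8095, -0.612 rad / 4 = -0.153.

Call:
move_arm([
  [0,0,-0.0191,0.1158,-0.0175,0,0],
  [0,0,-0.0383,0.2313,-0.035,0,0],
  [0,0,-0.0574,0.347,-0.0525,0.025,0],
  [0,0,-0.0765,0.4625,-0.0698,0.075,0],
  [0,0,-0.0956,0.5783,-0.0873,0.125,0],
  [0,0,-0.1148,0.694,-0.1045,0.175,0],
  [0,0,-0.1339,0.8095,-0.122,0.2125,0],
  [0,0,-0.153,0.9253,-0.1395,0.25,0],
])

```text
clock: 2.1
eef_pos: [548.4, 68.3, 130.4]
tcp_rot: [-3.141, 0.0, 1.546]
contact_force: [0.7, -0.1, -0.4]
opening: -0.003
grasp_force: 0.0
```

Run:
```python
from h import *
im,d=grab_frame("wrist");p=pts("wrist",d);np.savez("w.npz",im=im,d=d,p=p,**camera_params("wrist"));cv2.imwrite("pics/w.png",im[...,::-1])
s=sensors.sense();print(s["eef_pos"],s["tcp_rot"],s["contact_force"])
```

```text
[550.5135338   72.29540085 129.07279723] [ 3.14113684e+00 -1.91087397e-03  1.54977143e+00] [ 1.09050153  3.12823072 -1.17394504]
```

View pics/w.png

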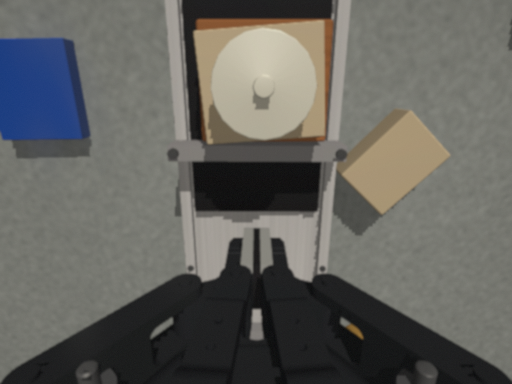

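The wrist view shows the fence's near face at row ~161, the plate's bare end at row ~211 (columns 195–318), and the shut fingertips at (255,228). The stack stands behind the fence.

Run:
```python
from meas import *
z=np.load("w.npz");im=z["im"];cp={k:z[k] for k in("camera_matrix","k1","world_from_camera")};cp["k1"]=float(cp["k1"])
g=cv2.cvtColor(im,cv2.COLOR_RGB2GRAY).astype(float);zb=21
def L(name,fix,rng,h,s,zz,at):
    c,a,b=line(ray(cp,edge(g,fix,rng,h,s),zz),h); print(name,"slope %.4f"%c[0],"%.1f"%np.polyval(c,at))
L("plate end",list(range(200,240))+list(range(275,316)),(200,222),True if 0 else False,1,zb+6,67) if 0 else None
def H(name,fix,rng,s,zz):
    c,a,b=line(ray(cp,edge(g,fix,rng,False,s),zz),True); print(name,"slope %.4f"%c[0],"y at 548: %.1f"%np.polyval(c,548))
def V(name,fix,rng,s,zz,at):
    c,a,b=line(ray(cp,edge(g,fix,rng,True,s),zz),False); print(name,"slope %.4f"%c[0],"x at %g: %.1f"%(at,np.polyval(c,at)))
H("plate end",list(range(202,314)),(203,222),1,zb+6)
H("fence lower/-y",range(200,314),(152,170),-1,zb+33)
V("plate left",range(172,205),(186,202),-1,zb+6,67)
V("plate right",range(172,205),(310,326),1,zb+6,67)
V("lip L",range(215,260),(176,196),1,zb+7,67)
V("lip R",range(215,265),(320,340),-1,zb+7,67)
p,d=z["p"],z["d"]
print("zplate",np.median(p[175:205,200:310,2]),"bed",np.median(p[220:260,200:225,2]),"fence",np.median(p[145:158,200:310,2]),"stacktop",np.median(p[60:80,240:260,2]))
s=sensors.sense();print(s["eef_pos"])
```

```text
plate end slope -0.0247 y at 548: 47.7
fence lower/-y slope -0.0247 y at 548: 98.8
plate left slope 0.0305 x at 67: 497.7
plate right slope -0.1820 x at 67: 607.8
lip L slope 0.3674 x at 67: 506.0
lip R slope 0.0245 x at 67: 618.7
zplate 25.606563738970763 bed 19.500360242368743 fence 52.55561618658999 stacktop 91.15368341785071
[550.51  72.3  129.07]
```

Call:
move_arm([
  [0,0,0,0,0,0,0],
  [0,0,0,0,0.0025,0.0625,0],
  [0,0,0,0,0.0025,0.125,0],
  [0,0,0,0,0.0025,0.1875,0],
  [0,0,0,0,0.0025,0.225,0],
  [0,0,0,0,0.0025,0.235,0],
  [0,0,0,0,0.0025,0.235,0],
  [0,0,0,0,0.0025,0.235,0],
])

```text
clock: 3.15
eef_pos: [549.7, 66.8, 38.1]
tcp_rot: [3.14, -0.0, 1.543]
contact_force: [-0.2, -0.3, -0.2]
opening: 0.001
grasp_force: 0.0
```

Plate top is at about 26–27 mm; I go down gently towards it.

To row units: 0.009 m / 0.4 = 0.0225, 0.007 m / 0.4 = 0.0175.

Call:
move_arm([
  [0,0,0,0,0,0.01,0],
  [0,0,0,0,0,0.0175,0],
  [0,0,0,0,0,0.0225,0],
  [0,0,0,0,0,0.0225,0],
  [0,0,0,0,0,0.0225,0],
])

```text
clock: 3.78
eef_pos: [549.1, 66.8, 28.3]
tcp_rot: [-3.142, 0.0, 1.543]
contact_force: [-0.2, -0.5, -0.3]
opening: 0.004
grasp_force: 0.0
```

To row units: 0.001 m / 0.4 = 0.0025, 0.0005 m / 0.4 = 0.0013.

Call:
move_arm([
  [0,0,0,0,0,0.0013,0],
  [0,0,0,0,0,0.0025,0],
  [0,0,0,0,0,0.0025,0],
])

```text
clock: 4.15
eef_pos: [549.2, 66.8, 27.5]
tcp_rot: [3.141, -0.0, 1.543]
contact_force: [-0.9, 0.8, 2.5]
opening: -0.002
grasp_force: 1.4
```

To row units: 0.0003 m / 0.4 = 0.0008.

Call:
move_arm([
  [0,0,0,0,0,0.0008,0],
  [0,0,0,0,0,0.0008,0],
  [0,0,0,0,0,0.0008,0],
])

```text
clock: 4.53
eef_pos: [549.2, 66.8, 27.4]
tcp_rot: [3.141, -0.0, 1.543]
contact_force: [-1.5, -0.5, 7.6]
opening: -0.005
grasp_force: 3.5
```

To row units: -0.015 m / 0.4 = -0.0375, -0.012 m / 0.4 = -0.03.

Call:
move_arm([
  [0,0,0,-0.0025,0,0.0003,0],
  [0,0,0,-0.0075,0,0.0003,0],
  [0,0,0,-0.015,0,0.0003,0],
  [0,0,0,-0.0225,0,0.0003,0],
  [0,0,0,-0.03,0,0.0003,0],
  [0,0,0,-0.0375,0,0.0003,0],
])

```text
clock: 5.28
eef_pos: [549.6, 52.4, 27.4]
tcp_rot: [3.14, -0.001, 1.543]
contact_force: [0.3, 5.4, 5.4]
opening: 0.0
grasp_force: 2.7
```

To row units: 0.0002 m / 0.4 = 0.0005.

Call:
move_arm([
  [0,0,0,0,0,0.0005,0],
  [0,0,0,0,0,0.0005,0],
])

```text
clock: 5.52
eef_pos: [549.6, 52.2, 27.4]
tcp_rot: [3.14, -0.001, 1.543]
contact_force: [-0.7, 2.1, 8.1]
opening: 0.004
grasp_force: 4.1
```

```bash
cat > look.py <<'E'
from meas import *
import sys
s=sensors.sense();cp=camera_params("wrist");im,d=grab_frame("wrist")
if len(sys.argv)>1: cv2.imwrite("pics/"+sys.argv[1],im[...,::-1])
g=cv2.cvtColor(im,cv2.COLOR_RGB2GRAY).astype(float)
print(s["eef_pos"],s["contact_force"])
# dark plate in front of fingers: print column profiles
for u in (205,215,300,310): print(u,g[100:300:4,u].astype(int))
E
python3 look.py w2.png
```

```text
[549.56  52.15  27.41] [-0.66  2.12  8.13]
205 [201 201 202 201 201 201 201 200 193 118 114 116 115 114  94  95  94  94  93  93  83  22  23  23  22  22  24  23  23  21  21  21  22  23  20  22  21  21  22  22  21 114 118 128 183 155  39  42  41
  41]
215 [202 202 202 201 201 201 200 201 200 196 125 114 114 113  94  94  94  94  94  96  84  21  21  21  20  23  21  23  21  22  21  23  22  21  22  23  20  22  23  18  22 115 119 119 119  43  39  41  40
  40]
300 [203 203 203 202 202 202 202 201 201 202 201 195  90  85  93  93  93  92  93  92  83  23  21  23  24  23  24  22  21  20  20  22  22  22  33  34  33  33  31  34  36 119 186 185 185  79  40  39  40
  40]
310 [203 204 202 202 203 202 203 201 202 202 197 121  78  85  92  94  93  93  93  92  82  20  23  23  21  22  22  24  21  23  20  25  22  21  34  32  34  33  32  33  34 120 188 187 189 171  18  20  33
  41]
```

View pics/w2.png

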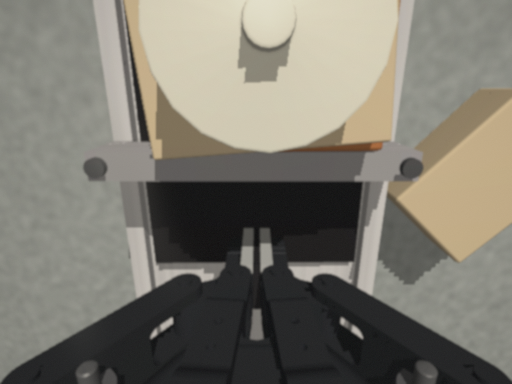

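The plate's end is at row ~262 and the fence's front edge at row ~182, with the stack still standing behind it. I turn these into the plate's position.

```bash
cat > look.py <<'E'
from meas import *
import sys
s=sensors.sense();cp=camera_params("wrist");im,d=grab_frame("wrist")
if len(sys.argv)>1: cv2.imwrite("pics/"+sys.argv[1],im[...,::-1])
g=cv2.cvtColor(im,cv2.COLOR_RGB2GRAY).astype(float)
print(s["eef_pos"],s["contact_force"])
def H(name,fix,rng,sg,zz):
    c,a,b=line(ray(cp,edge(g,fix,rng,False,sg),zz),True); print(name,"slope %.4f"%c[0],"y at 548: %.1f"%np.polyval(c,548))
H("end",list(range(170,220))+list(range(300,345)),(245,272),1,27)
H("fence",range(170,345),(174,190),-1,54)
H("fencebottom",range(170,345),(174,190),-1,29.5)
E
python3 look.py
```

```text
[549.56  52.15  27.42] [-1.05  2.72  8.7 ]
end slope -0.0258 y at 548: 39.8
fence slope -0.0282 y at 548: 94.6
fencebottom slope -0.0282 y at 548: 87.0
```

The plate moved only about 4 mm while the tip moved 15, so it slipped. I'll re-place the tip farther back and press harder.

To row units: 0.0165 m / 0.4 = 0.0413, 0.012 m / 0.4 = 0.03.

Call:
move_arm([
  [0,0,0,0,0,-0.0075,0],
  [0,0,0,0.015,0,-0.01,0],
  [0,0,0,0.03,0,-0.01,0],
  [0,0,0,0.0413,0,-0.01,0],
  [0,0,0,0.0413,0,-0.005,0],
  [0,0,0,0.0413,0,-0.0013,0],
  [0,0,0,0.0413,0,-0.0005,0],
  [0,0,0,0.0413,0,-0.0005,0],
])

```text
clock: 6.62
eef_pos: [549.1, 68.5, 27.4]
tcp_rot: [-3.141, -0.0, 1.542]
contact_force: [-3.4, 1.5, 9.2]
opening: 0.002
grasp_force: 4.8
```

Call:
move_arm([
  [0,0,0,0,0,0.0005,0],
  [0,0,0,0,0,0.0005,0],
  [0,0,0,0,0,0.0005,0],
])

```text
clock: 7.0
eef_pos: [549.1, 68.5, 27.4]
tcp_rot: [-3.141, -0.0, 1.542]
contact_force: [-3.6, 1.0, 11.5]
opening: 0.001
grasp_force: 6.0
```

Now I drag slowly, adding a little depth to make up for the loss seen earlier.

To row units: -0.009 m / 0.4 = -0.0225, -0.007 m / 0.4 = -0.0175.

Call:
move_arm([
  [0,0,0,-0.0013,0,0.0003,0],
  [0,0,0,-0.0038,0,0.0003,0],
  [0,0,0,-0.0075,0,0.0003,0],
  [0,0,0,-0.0125,0,0.0005,0],
  [0,0,0,-0.0175,0,0.0005,0],
  [0,0,0,-0.0225,0,0.0005,0],
])

```text
clock: 7.75
eef_pos: [550.3, 60.3, 27.4]
tcp_rot: [3.139, -0.002, 1.542]
contact_force: [0.7, 7.8, 8.5]
opening: -0.002
grasp_force: 4.2
```

```bash
sed -i 's/(245,272)/(205,275)/;s/(174,190)/(155,195)/g' look.py; python3 look.py
```

```text
[550.29  60.33  27.42] [0.72 7.76 8.52]
end slope -0.0760 y at 548: 63.6
fence slope 0.0233 y at 548: 104.2
fencebottom slope 0.0233 y at 548: 97.1
```

```bash
cat > look.py <<'E'
from meas import *
import sys
s=sensors.sense();cp=camera_params("wrist");im,d=grab_frame("wrist")
if len(sys.argv)>1: cv2.imwrite("pics/"+sys.argv[1],im[...,::-1])
g=cv2.cvtColor(im,cv2.COLOR_RGB2GRAY).astype(float)
print(s["eef_pos"],s["contact_force"])
# dark run (plate) in columns left & right of the fingers
a=[];b=[]
for u in list(range(185,222))+list(range(300,335)):
    k=(g[:,u]<50).astype(int);n,l,st,_=cv2.connectedComponentsWithStats(k[:,None].astype(np.uint8))
    c=[(st[i,1],st[i,1]+st[i,3]) for i in range(1,n) if st[i,3]>12 and 120<st[i,1]<235]
    if c: a.append((u,c[0][0]-.5)); b.append((u,c[0][1]-.5))
for n,e,z in(("fence",a,54),("end",b,27)):
    P=ray(cp,e,z);c,_,_=line(P,True);print(n,"rows",np.median(np.array(e)[:,1]),"slope %.4f y at 548: %.1f"%(c[0],np.polyval(c,548)))
E
python3 look.py
```

```text
[550.27  60.1   27.4 ] [0.84 7.2  9.17]
fence rows 199.5 slope -0.0293 y at 548: 94.6
end rows 383.5 slope -0.0322 y at 548: -41.7
```

```bash
python3 look.py w3.png
```

```text
[550.3   60.13  27.42] [0.53 5.95 9.51]
fence rows 199.5 slope -0.0293 y at 548: 94.6
end rows 383.5 slope -0.0322 y at 548: -41.7
```

View pics/w3.png

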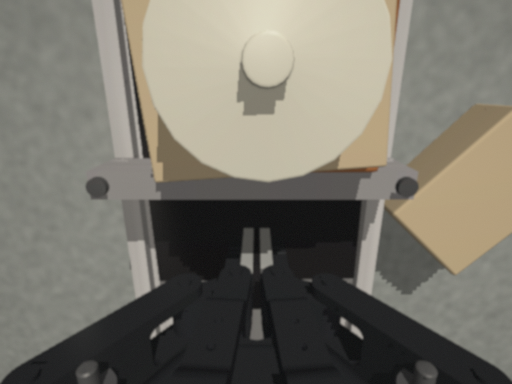

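The plate end shows at row ~277 at columns 175–195 and 325–340, just above the knuckles. I compute its position.

Run:
```python
from meas import *
im=cv2.imread("pics/w3.png");g=cv2.cvtColor(im,cv2.COLOR_BGR2GRAY).astype(float);cp=camera_params("wrist")
for r in ((165,195),(322,345)):
    e=edge(g,range(*r),(262,285),False,1);e=[q for q in e if g[int(q[1])+3,q[0]]>80]
    if e: print(len(e),ray(cp,e,27).mean(0),ray(cp,e,21).mean(0),np.mean([q[1] for q in e]))
print(ray(cp,[(255,228)],27))
```

```text
[[551.13  68.26  27.  ]]
```

Run:
```python
from meas import *
im=cv2.imread("pics/w3.png");g=cv2.cvtColor(im,cv2.COLOR_BGR2GRAY).astype(int);cp=camera_params("wrist")
for u in(166,172,178,184,190,196,320,326,332,338,344,350): print(u,g[262:300:2,u])
print(ray(cp,[(175,277),(335,277),(175,290)],27))
```

```text
166 [35 35 34 34 33 33 34 35 34 44 44 39 39 37 38 36 38 39 38]
172 [34 34 34 35 34 34 34 33 38 39 39 38 39 38 39 40 39 37 39]
178 [34 31 34 33 31 35 34 40 39 37 36 37 37 38 38 38 36 38 38]
184 [22 22 29 34 33 31 36 39 38 38 40 37 38 39 38 37 38 36 35]
190 [21 22 22 22 24 31 37 38 37 35 31 33 37 38 36 36 33 35 32]
196 [21 20 18 22 22 24 30 36 37 37 37 37 38 36 33 31 32 33 34]
320 [30 31 29 30 30 30 34 32 34 34 33 36 35 37 35 30 28 25 27]
326 [31 29 30 30 30 31 35 39 38 37 35 32 36 36 37 38 35 29 27]
332 [30 29 30 30 30 30 33 35 36 37 37 37 39 36 35 37 38 36 35]
338 [29 30 30 32 30 28 30 32 36 36 37 37 37 38 37 36 35 38 37]
344 [30 30 32 30 31 30 29 32 71 72 37 37 37 36 38 35 37 37 36]
350 [ 32  29  30  30  29  29  30  31  79 108  99  55  38  36  36  36  36  36  37]
[[505.55  39.41  27.  ]
 [595.04  36.69  27.  ]
 [504.59  30.81  27.  ]]
```

Run:
```python
from h import *
im,d=grab_frame("top");a=cv2.resize(im[150:225,180:320],None,fx=5,fy=5)
im,d=grab_frame("scene");b=cv2.resize(im[160:260,185:300],None,fx=5,fy=5)[:, :575]
o=np.zeros((500,800,3),np.uint8)
cv2.imwrite("pics/b.png",b[...,::-1]);cv2.imwrite("pics/a.png",a[...,::-1])
```

```text
(no output)
```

View pics/b.png

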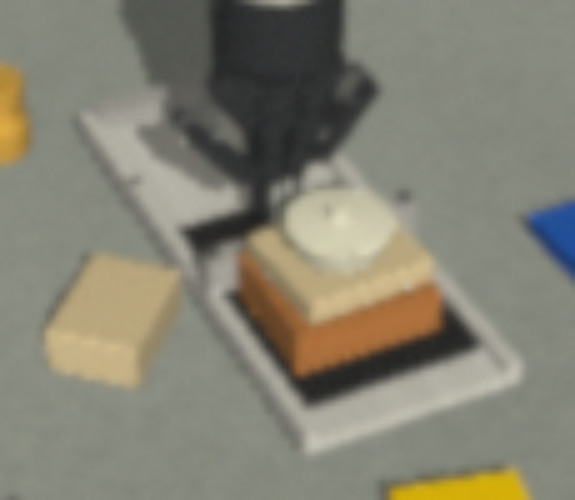

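The scene view shows the plate's rear edge (crop (300,400)–(480,345)) and the front edge left of the fingers. I track the rear edge against the first scene picture.

```bash
cat > rear.py <<'E'
from meas import *
cp=camera_params("scene");T=np.linalg.inv(cp["world_from_camera"])
def prof(g,x,z,y):
    P=np.c_[x+0.027*(y-94),y,np.full_like(y,z)]@T[:3,:3].T+T[:3,3]
    uv,_=cv2.projectPoints(P,np.zeros(3),np.zeros(3),cp["camera_matrix"],np.array([cp["k1"],0,0,0.]));uv=uv.reshape(-1,2).astype(np.float32)
    return cv2.remap(g,uv[:,:1],uv[:,1:],cv2.INTER_LINEAR).ravel()
def cross(g,xs,z,y):   # dark to bright, half height between 30 and 150
    r=[]
    for x in xs:
        p=prof(g,x,z,y);i=np.where((p[:-1]<80)&(p[1:]>=80))[0]
        r.append(y[i[-1] if z==21 else i[-1]] if len(i) else np.nan)
    return np.array(r)
def go(im,tag):
    g=cv2.cvtColor(im,cv2.COLOR_RGB2GRAY).astype(np.float32)
    print(tag,"rear",cross(g,(515,530,545,560,575,590),21,np.arange(120.,218,.5)),"front",cross(g,(585,592,598),27,np.arange(92.,-90,-.5)))
if __name__=="__main__":
    go(np.load("scene.npz")["im"],"start");go(grab_frame("scene")[0],"now");print(sensors.sense()["eef_pos"])
E
python3 rear.py
```

```text
start rear [209.  208.5 208.  207.5 207.5 207. ] front [45.5 45.  45.5]
now rear [202.5 202.5 201.5 201.5 201.5 201.5] front [40.  40.  40.5]
[550.3   60.11  27.45]
```

The plate has moved 6 mm in total, so the tips still slip at about 9 N. I press to about 14 N, well below 25 N, and try again.

To row units: 0.0004 m / 0.4 = 0.001, 0.0002 m / 0.4 = 0.0005.

Call:
move_arm([
  [0,0,0,0,0,0.0005,0],
  [0,0,0,0,0,0.001,0],
  [0,0,0,0,0,0.001,0],
])

```text
clock: 8.43
eef_pos: [550.3, 60.1, 27.4]
tcp_rot: [3.139, -0.001, 1.542]
contact_force: [-1.6, 5.5, 13.8]
opening: 0.001
grasp_force: 6.9
```

To row units: -0.004 m / 0.4 = -0.01, -0.001 m / 0.4 = -0.0025.

Call:
move_arm([
  [0,0,0,-0.0025,0,0.0003,0],
  [0,0,0,-0.005,0,0.0003,0],
  [0,0,0,-0.0075,0,0.0003,0],
  [0,0,0,-0.01,0,0.0003,0],
])

```text
clock: 8.93
eef_pos: [550.8, 56.7, 27.4]
tcp_rot: [3.138, -0.002, 1.542]
contact_force: [-0.4, 10.4, 11.8]
opening: 0.002
grasp_force: 6.2
```

```bash
python3 rear.py
```

```text
start rear [209.  208.5 208.  207.5 207.5 207. ] front [45.5 45.  45.5]
now rear [199.  198.5 198.  198.5 198.5 198. ] front [36.5 37.  37. ]
[550.76  56.58  27.41]
```

It now moves with the tip (3.4 mm for 3.5). I continue.

To row units: -0.01 m / 0.4 = -0.025, -0.008 m / 0.4 = -0.02.

Call:
move_arm([
  [0,0,0,-0.0025,0,0.0003,0],
  [0,0,0,-0.0063,0,0.0003,0],
  [0,0,0,-0.01,0,0.0003,0],
  [0,0,0,-0.015,0,0.0003,0],
  [0,0,0,-0.02,0,0.0003,0],
  [0,0,0,-0.025,0,0.0003,0],
])

```text
clock: 9.72
eef_pos: [550.7, 46.7, 27.4]
tcp_rot: [3.137, -0.002, 1.542]
contact_force: [0.1, 10.1, 12.6]
opening: -0.003
grasp_force: 6.6
```

```bash
python3 rear.py
```

```text
start rear [209.  208.5 208.  207.5 207.5 207. ] front [45.5 45.  45.5]
now rear [189. 189. 188. 188. 188. 188.] front [26.5 26.5 27. ]
[550.65  46.48  27.38]
```

To row units: -0.023 m / 0.4 = -0.0575, -0.002 m / 0.4 = -0.005.

Call:
move_arm([
  [0,0,0,-0.005,0,0,0],
  [0,0,0,-0.0125,0,0,0],
  [0,0,0,-0.02,0,0,0],
  [0,0,0,-0.0275,0,0,0],
  [0,0,0,-0.035,0,0,0],
  [0,0,0,-0.0425,0,0,0],
  [0,0,0,-0.05,0,0,0],
  [0,0,0,-0.0575,0,0,0],
])

```text
clock: 10.78
eef_pos: [550.0, 23.6, 27.4]
tcp_rot: [3.137, -0.002, 1.542]
contact_force: [0.2, 10.1, 13.8]
opening: 0.001
grasp_force: 6.8
```

Call:
move_arm([
  [0,0,0,-0.0075,0,0,0],
  [0,0,0,-0.015,0,0,0],
  [0,0,0,-0.0225,0,0,0],
  [0,0,0,-0.03,0,0,0],
  [0,0,0,-0.0375,0,0,0],
  [0,0,0,-0.045,0,0,0],
  [0,0,0,-0.0525,0,0,0],
  [0,0,0,-0.06,0,0,0],
])

```text
clock: 11.78
eef_pos: [549.3, -0.4, 27.4]
tcp_rot: [3.138, -0.002, 1.542]
contact_force: [1.1, 10.4, 14.0]
opening: -0.002
grasp_force: 7.0
```

```bash
python3 rear.py
```

```text
start rear [209.  208.5 208.  207.5 207.5 207. ] front [45.5 45.  45.5]
now rear [ nan  nan  nan  nan  nan 142.] front [-20. -20. -20.]
[549.25  -0.69  27.37]
```

To row units: -0.024 m / 0.4 = -0.06, -0.021 m / 0.4 = -0.0525.

Call:
move_arm([
  [0,0,0,-0.0075,0,0,0],
  [0,0,0,-0.015,0,0,0],
  [0,0,0,-0.0225,0,0,0],
  [0,0,0,-0.03,0,0,0],
  [0,0,0,-0.0375,0,0,0],
  [0,0,0,-0.045,0,0,0],
  [0,0,0,-0.0525,0,0,0],
  [0,0,0,-0.06,0,0,0],
])

```text
clock: 12.82
eef_pos: [548.5, -24.8, 27.4]
tcp_rot: [3.138, -0.001, 1.542]
contact_force: [1.2, 9.0, 14.3]
opening: 0.001
grasp_force: 7.3
```

Call:
move_arm([
  [0,0,0,-0.0075,0,0,0],
  [0,0,0,-0.015,0,0,0],
  [0,0,0,-0.0225,0,0,0],
  [0,0,0,-0.03,0,0,0],
  [0,0,0,-0.0375,0,0,0],
  [0,0,0,-0.045,0,0,0],
  [0,0,0,-0.0525,0,0,0],
  [0,0,0,-0.06,0,0,0],
])

```text
clock: 13.82
eef_pos: [547.8, -49.1, 27.4]
tcp_rot: [3.138, -0.001, 1.542]
contact_force: [1.2, 8.3, 15.3]
opening: 0.0
grasp_force: 7.5
```

```bash
python3 rear.py
python3 - <<'E'
from h import *
im,d=grab_frame("scene");b=cv2.resize(im[160:260,185:300],None,fx=4,fy=4)
w,d=grab_frame("wrist");w=cv2.resize(w,(340,255))
o=np.zeros((400,800,3),np.uint8);o[:400,:460]=b;o[:255,460:]=w
cv2.imwrite("pics/c.png",o[...,::-1])
E
```

```text
start rear [209.  208.5 208.  207.5 207.5 207. ] front [45.5 45.  45.5]
now rear [  nan   nan   nan   nan   nan 158.5] front [-69.5 -69.  -68.5]
[547.79 -49.39  27.38]
```

View pics/c.png

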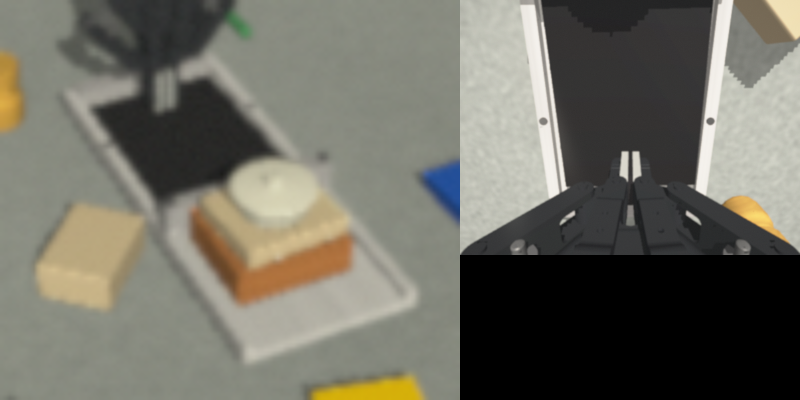

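The stack is standing upright behind the fence, and the plate front is about 15–18 mm short of the stop. I ease the press and creep to contact.

To row units: -0.013 m / 0.4 = -0.0325, -0.011 m / 0.4 = -0.0275.

Call:
move_arm([
  [0,0,0,-0.0025,0,-0.0005,0],
  [0,0,0,-0.0075,0,-0.0008,0],
  [0,0,0,-0.0125,0,-0.0008,0],
  [0,0,0,-0.0175,0,-0.0008,0],
  [0,0,0,-0.0225,0,-0.0008,0],
  [0,0,0,-0.0275,0,-0.0008,0],
  [0,0,0,-0.0325,0,-0.0008,0],
])

```text
clock: 14.85
eef_pos: [547.1, -61.9, 27.4]
tcp_rot: [3.139, -0.001, 1.542]
contact_force: [1.2, 11.2, 12.7]
opening: -0.001
grasp_force: 6.4
```

To row units: -0.002 m / 0.4 = -0.005, -0.001 m / 0.4 = -0.0025.

Call:
move_arm([
  [0,0,0,-0.0013,0,0,0],
  [0,0,0,-0.0025,0,0,0],
  [0,0,0,-0.0038,0,0,0],
  [0,0,0,-0.005,0,0,0],
])

```text
clock: 15.35
eef_pos: [547.0, -63.5, 27.4]
tcp_rot: [3.139, -0.002, 1.542]
contact_force: [0.4, 10.2, 13.0]
opening: 0.001
grasp_force: 6.3
```

```bash
python3 rear.py
```

```text
start rear [209.  208.5 208.  207.5 207.5 207. ] front [45.5 45.  45.5]
now rear [  nan   nan   nan   nan   nan 155.5] front [-82.  -82.5 -81. ]
[547.01 -63.55  27.39]
```

To row units: -0.003 m / 0.4 = -0.0075, -0.002 m / 0.4 = -0.005.

Call:
move_arm([
  [0,0,0,-0.0025,0,0,0],
  [0,0,0,-0.005,0,0,0],
  [0,0,0,-0.0075,0,0,0],
  [0,0,0,-0.0075,0,0,0],
])

```text
clock: 15.9
eef_pos: [546.9, -66.6, 27.4]
tcp_rot: [3.139, -0.002, 1.542]
contact_force: [0.7, 10.3, 12.6]
opening: -0.0
grasp_force: 6.4
```

```bash
python3 rear.py
```

```text
start rear [209.  208.5 208.  207.5 207.5 207. ] front [45.5 45.  45.5]
now rear [ nan  nan  nan  nan  nan 159.] front [-82.  -82.5 -81. ]
[546.86 -66.59  27.38]
```

The tip slid 3 mm while the plate stayed put, so it is seated on the stop. I lift clear.

To row units: -0.18 m / 0.4 = -0.45, -0.16 m / 0.4 = -0.4.

Call:
move_arm([
  [0,0,0,0.0025,0,-0.0025,0],
  [0,0,0,0.0025,0,-0.025,0],
  [0,0,0,0,0,-0.1,0],
  [0,0,0,0,0,-0.2,0],
  [0,0,0,-0.075,0,-0.3,0],
  [0,0,0,-0.2,0,-0.4,0],
  [0,0,0,-0.325,0,-0.45,0],
  [0,0,0,-0.45,0,-0.45,0],
])

```text
clock: 16.95
eef_pos: [541.0, -249.8, 208.9]
tcp_rot: [3.138, 0.002, 1.543]
contact_force: [1.3, 0.1, -0.8]
opening: -0.0
grasp_force: 0.0
```

To row units: -0.13 m / 0.4 = -0.325, -0.1 m / 0.4 = -0.25.

Call:
move_arm([
  [0,0,0,-0.125,0,0,0],
  [0,0,0,-0.25,0,0,0],
  [0,0,0,-0.325,0,0,0],
  [0,0,0,-0.325,0,0,0],
  [0,0,0,-0.325,0,0,0],
])

```text
clock: 17.58
eef_pos: [536.3, -376.9, 206.1]
tcp_rot: [-3.141, -0.001, 1.542]
contact_force: [0.0, 0.7, -0.5]
opening: 0.001
grasp_force: 0.0
```

```bash
python3 rear.py
python3 - <<'E'
from meas import *
im,d=grab_frame("top");cp=camera_params("top")
g=cv2.cvtColor(im,cv2.COLOR_RGB2GRAY).astype(float)
for u in range(232,312): print(u,int(g[175:203,u].mean()),end="; ")
print()
for n,r,s,z in(("rear",(236,254),-1,27),("front",(292,309),1,27)):
    c,_,_=line(ray(cp,edge(g,range(172,204),r,True,s),z),True);print(n,c[0],np.polyval(c,547))
print(sensors.sense()["contact_force"])
cv2.imwrite("pics/end.png",cv2.resize(im[140:240,160:330],None,fx=4,fy=4)[...,::-1])
E
```

```text
start rear [209.  208.5 208.  207.5 207.5 207. ] front [45.5 45.  45.5]
now rear [ nan  nan  nan  nan  nan 158.] front [-82.  -82.5 -81. ]
[ 536.46 -376.52  206.14]
232 74; 233 66; 234 69; 235 77; 236 81; 237 82; 238 81; 239 84; 240 90; 241 90; 242 76; 243 49; 244 28; 245 21; 246 20; 247 20; 248 20; 249 20; 250 20; 251 20; 252 20; 253 21; 254 21; 255 22; 256 23; 257 24; 258 25; 259 24; 260 25; 261 25; 262 25; 263 24; 264 24; 265 25; 266 24; 267 24; 268 24; 269 24; 270 24; 271 24; 272 24; 273 24; 274 24; 275 24; 276 25; 277 24; 278 24; 279 24; 280 24; 281 24; 282 24; 283 24; 284 24; 285 24; 286 24; 287 24; 288 24; 289 24; 290 24; 291 24; 292 24; 293 24; 294 24; 295 24; 296 24; 297 24; 298 24; 299 24; 300 24; 301 27; 302 42; 303 76; 304 108; 305 120; 306 121; 307 118; 308 106; 309 84; 310 68; 311 63; 
rear -0.02082752155179141 83.78491506060149
front -0.031232748249865317 -85.12884055862317
[-0.42  0.52 -0.84]
```

View pics/end.png

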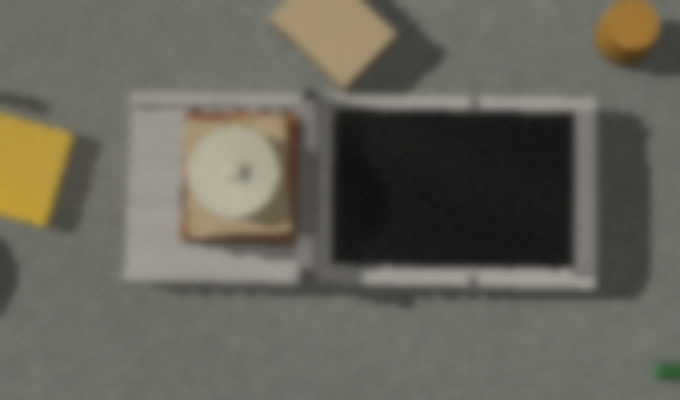

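The plate sits dark right up to the stop (crop column ~573) with no bright gap and square. The stack stands on the bed behind the fence at about (240,178), and nothing else has moved.

```bash
python3 -c "
from rig import order
print(order.sign_off())"
```

```text
the job is handed in; nothing more can be done
None
```

I drew the graphite plate out and slid it square against the end stop; the stack is still standing on the bed behind the fence, the hand is lifted clear, and the job is handed in, though sign-off returned no verdict.

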